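Turn the rotary tube rack to its high tube

TASK

Turn the rotary test-tube rack (the knob on top is there for that) slowly, taking at least a second for a quarter turn, until the tube that stands highest comes to the fixed upright pointer beside the rack, facing it squarely. Stop it there, let go and leave it standing still.

Things in the scene. Friction and masses are not known exactly. Their poses are not given: they have to be found in the camera images.
- knob_mid (a point): Centre of the round black knob (40 mm wide, 40 mm tall, a 16 mm steel column below it) on top of the rotary rack, on its vertical turning axis, 203 mm above the table. The knob is rigidly joined to the rack: two round grey plates 210 mm wide, one above the other, with eight test tubes with 20 mm white stoppers fixed in a circle. All tubes end below the knob. The rack's foot is fixed.
- high_top (a point): Top centre of the white stopper of the highest tube, the high spot: 175 mm above the table, 85 mm from the turning axis. Of the other seven one ends at 155 mm and six at 143 mm. Its x axis points outwards from the turning axis through this tube.
- pointer_tip (a point): Point of the fixed pointer: a steel rod 8 mm thick standing upright on a round dark foot 56 mm wide just outside the rack's rim, 115 to 132 mm from the turning axis, ending in a cone whose point is 167 mm above the table. (The other, shorter rod beside the rack has a round ball head and is not the pointer.)
- turner (a joint): Turning angle of the rack in rad, growing counter-clockwise seen from above. It turns freely either way (stops only beyond a full turn) with a smooth drag (0.08 N m, plus 0.15 N m per rad/s) and stays where it is left. At the start the high tube is 0.4 to 1.4 rad from the pointer, to either side.

How it is judged:
By the outcome, as a careful person would: the job done as asked, in the order asked, and still so for the second after the job is handed in, with the robot touching nothing.
It also fails if it takes over 29 s, if anything falls off the work surface, if the arm or the gripper's body presses on something with over 40 N, if the wrist force passes 120 N, or if a joint passes its speed limit or range.

ROBOT

A 6-joint arm with a two-finger parallel gripper is mounted at the origin on the work surface. World frame = base frame: x ahead of the robot, y to its left, z up, the work surface at z = 0. Lengths are in m, angles in degrees, forces in N, time in s.
With the tool pointing down it reaches from about 0.3 to 0.75 m from the base axis. Payload 8.5 kg.
Tool frame: the origin (TCP) lies at the very end of the fingers, on their centre line; the grasp point (between the pads) lies 19 mm behind it (env.pinch_z is the distance from the TCP to the grasp point, in m); z points along the fingers, y is the line along which they close (so a half turn about z gives the same grasp; the last joint's range is limited). The gripper opens to 85 mm and grips with 20 to 120 N. Pads are 22 mm wide; open, the fingers measure 114 mm over their backs; the gripper's body (76 mm by 85 mm) begins 54 mm behind the grasp point. The pads swing forward as they close: fully open they stand 13 mm farther back than shut.
Start: joints at [54.586, 21.807, 74.336, -0, 83.858, -12.336], TCP at [0.216, 0.506, 0.231] pointing down, gripper open.
Joint ranges: [-178.18, 178.18], [-50.72, 133.34], [12.68, 142.11], [-81.47, 261.47], [9.98, 163.14], [-165.26, 165.26]. Speed limits (degrees/s): [136.94, 136.94, 180, 180, 180, 180].

INTERFACE

Orientations are given as a 3x3 rotation matrix whose columns are the frame's x, y, z axes.
In Python, from rig import env, viewer gives the robot as it stands.
- The arm moves only by the tool drive_tool, never from a script. Its argument "series" is a list of rows, each a list of 3 entries, a list of its own where there are three numbers: the shift along the tool's x, y, z in m, then the turn about the tool's z in degrees, then the finger opening in m, from 0 to 0.0854. A call has 1 to 20 rows; each row is the pose to reach, as a shift and turn from the pose commanded when the call began, along the tool's axes at that moment; what a row does not reach only later rows make up. A row lasts 1/10 s, in which the tool goes at most 50 mm and 8.59 degrees, less where a joint would pass 70% of its speed; a pose out of reach is approached as far as the arm can. A call with a gripper value outside its range is refused whole. The fingers move at their own pace and stop on an object; "newtons" is the grip in N (left out, the last holds). Time passes only in rows, so rows that repeat a pose let the fingers close. It gives the time, the measured TCP pose, the force, the opening and the grip force at its end, in the units of the state.
- env.observe(): the state, without advancing time (a new reading comes with each control period).
- viewer.get_image(name): name is "scene" or "top" or "wrist"; returns a dict with "img" (420x560x3 uint8, red, green, blue), "depth" (420x560 float32, m along the optical axis (not along the pixel's ray), 0 where there is no reading), "camera_matrix" (3x3 intrinsics, pixels), "rvec" (rotation vector, rad) and "tvec" (3), from world to camera coordinates, as OpenCV has them. Camera axes: x right, y down, z forward; pixel columns grow to the right and rows downward; lengths in m; the calibration is good to about 2 mm. A picture is of the moment at which its call begins.
- env.close_job(): hands the job in; it is judged then, once.
The state is a dict: "time_s": time; "q": joint angles; "qvel": joint speeds; "joint_efforts": joint torques, N m; "position": TCP position; "tool_rot": TCP orientation; "ft_force": force on the tool from outside, world axes, zero at the start; "wrist_torque": the same for the moment, N m; "grip_width": finger opening in m; "gripper_force": force on a finger pad.
Only numpy, scipy, OpenCV 4.12 (cv2) and the standard library are available. Lean on these libraries where they do the work, as an engineer would, in place of code of your own. Each camera call takes 0.05 s, during which the arm holds its last target. There are 200 camera calls.

## Working session

There is one attempt and no reset: what is moved stays moved. The work goes in short steps, Python scripts to look and compute and a tool call to move; the robot and the scene stay as the last step left them, time stands still between calls to the robot, and variables do not carry over. Pictures are saved under pics/ and viewed, at most 10 in all, crops included, and the job is handed in when it is done.

Besides the shell and the picture viewer there is one more tool, called after "Call:" as name([rows], argument=value, ...), one row to a line, values as JSON. drive_tool: Moves the arm, as the interface text tells. Its arguments: {"type":"object","properties":{"series":{"type":"array"},"newtons":{"type":"number"}},"required":["series"]}

```bash
mkdir -p pics
cat > h.py <<'E'
import numpy as np, cv2
from rig import env, viewer
def grab(n):
    d=viewer.get_image(n); return d
def world(d):
    K=d["camera_matrix"];R=cv2.Rodrigues(np.array(d["rvec"],float))[0];t=np.array(d["tvec"],float).ravel()
    z=d["depth"];v,u=np.indices(z.shape)
    c=np.stack([(u-K[0,2])/K[0,0]*z,(v-K[1,2])/K[1,1]*z,z],-1)
    return (c-t)@R   # R^T(c-t)
def ray(d,u,v,h):
    K=d["camera_matrix"];R=cv2.Rodrigues(np.array(d["rvec"],float))[0];t=np.array(d["tvec"],float).ravel()
    o=-R.T@t; r=R.T@np.linalg.inv(K)@np.array([u,v,1.]); return o+r*(h-o[2])/r[2]
E
python3 - <<'E'
from h import *
s=env.observe();print(s["time_s"],s["position"],s["tool_rot"])
a=[]
for n in("scene","top"):
    d=grab(n);np.savez(n+".npz",**d);cv2.imwrite(f"pics/{n}.png",d["img"][...,::-1])
    W=world(d);R=cv2.Rodrigues(np.array(d["rvec"],float))[0];print(n,-R.T@np.array(d["tvec"]).ravel())
E
```

```text
0.0 [0.21541631 0.50574202 0.23071241] [[-9.19965567e-01  3.91998235e-01 -8.60262868e-04]
 [ 3.91999037e-01  9.19964885e-01 -1.16875386e-03]
 [ 3.33262181e-04 -1.41243552e-03 -9.99998947e-01]]
scene [0.92600843 0.24837733 0.66702412]
top [0.51016618 0.02516691 0.80027224]
```

View pics/top.png

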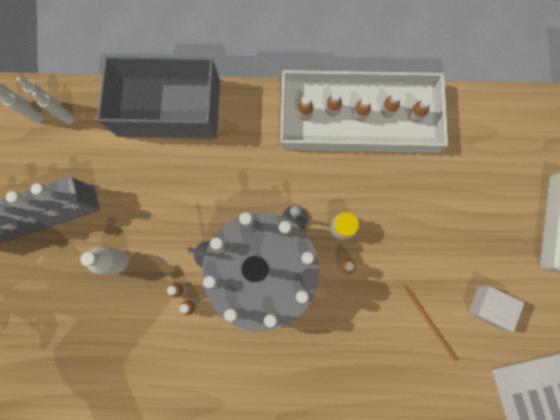

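View pics/scene.png

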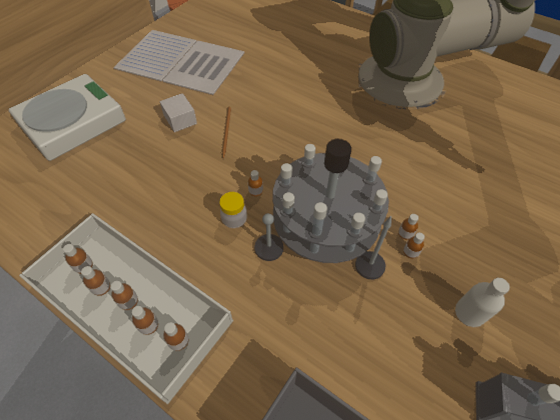

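Top view: black knob at (255,268), eight white stoppers around it, pointer foot at (205,253) and its tip near (190,250), ball-head rod at (296,215). The scene view agrees: pointer at (388,222) to (371,265), ball rod at (268,218).

Run:
```python
from h import *
for n in("top","scene"):
    d=dict(np.load(n+".npz"));W=world(d);im=d["img"].astype(int)
    if n=="top":
        m=(W[...,2]>.19)&(W[...,2]<.24)&(im.max(2)<70);m[:200]=0;P=W[m]
        print("knob",m.sum(),P.mean(0)); 
        v,u=np.nonzero(m);top=P[:,2]>np.median(P[:,2])-.004
        print("ray",ray(d,u[top].mean(),v[top].mean(),.223));ax=ray(d,u[top].mean(),v[top].mean(),.223)[:2]
    print(n)
    w=((im.min(2)>140)&(im.max(2)-im.min(2)<40)&(W[...,2]>.10)&(W[...,2]<.2)&(np.hypot(W[...,0]-ax[0],W[...,1]-ax[1])<.11)).astype(np.uint8)
    k,l,st,c=cv2.connectedComponentsWithStats(w)
    for i in range(1,k):
        if st[i,4]<15: continue
        h=np.percentile(W[l==i][:,2],80);q=W[(l==i)&(W[...,2]>h-.006)].mean(0)
        print(c[i].round(0),st[i,4],"h",h.round(3),q.round(3),"r",np.hypot(*(q[:2]-ax)).round(3),"az",np.degrees(np.arctan2(*(q[:2]-ax)[::-1])).round(1))
    r=np.hypot(W[...,0]-ax[0],W[...,1]-ax[1]);m=(r>.108)&(r<.14)&(W[...,2]>.06)&(W[...,2]<.18)&(d["depth"]>0)
    k,l,st,c=cv2.connectedComponentsWithStats(m.astype(np.uint8))
    for i in range(1,k):
        if st[i,4]<6: continue
        Q=W[l==i];q=Q.mean(0);print("rod",c[i].round(0),st[i,4],q.round(3),"zmax",Q[:,2].max().round(3),"r",np.hypot(*(q[:2]-ax)).round(3),"az",np.degrees(np.arctan2(*(q[:2]-ax)[::-1])).round(1))
```

```text
knob 519 [0.51960963 0.07587497 0.22254275]
ray [0.51959612 0.07626956 0.223     ]
top
[245. 218.] 117 h 0.175 [0.601 0.1   0.175] r 0.084 az 16.2
[284. 227.] 110 h 0.144 [0.592 0.035 0.143] r 0.083 az -29.3
[216. 243.] 116 h 0.144 [0.561 0.151 0.143] r 0.086 az 61.0
[307. 258.] 115 h 0.144 [ 0.541 -0.004  0.143] r 0.083 az -74.9
[208. 282.] 121 h 0.143 [0.497 0.159 0.143] r 0.086 az 105.4
[301. 297.] 127 h 0.144 [0.477 0.004 0.143] r 0.084 az -120.5
[229. 315.] 128 h 0.156 [0.446 0.12  0.155] r 0.086 az 149.6
[270. 321.] 124 h 0.144 [0.438 0.055 0.143] r 0.085 az -165.7
rod [295. 211.] 93 [0.626 0.017 0.109] zmax 0.114 r 0.122 az -29.0
rod [193. 251.] 87 [0.548 0.192 0.124] zmax 0.168 r 0.12 az 76.1
scene
[310. 147.] 53 h 0.143 [0.477 0.006 0.142] r 0.082 az -121.2
[376. 160.] 58 h 0.155 [0.446 0.122 0.154] r 0.086 az 148.2
[286. 167.] 56 h 0.143 [ 0.542 -0.002  0.142] r 0.082 az -74.4
[382. 193.] 68 h 0.143 [0.498 0.161 0.142] r 0.088 az 104.5
[289. 197.] 69 h 0.143 [0.593 0.037 0.142] r 0.083 az -28.0
[321. 207.] 84 h 0.175 [0.602 0.102 0.174] r 0.086 az 17.1
[359. 217.] 80 h 0.143 [0.562 0.153 0.142] r 0.087 az 61.1
rod [267. 221.] 138 [0.63  0.019 0.099] zmax 0.112 r 0.124 az -27.2
rod [383. 234.] 191 [0.552 0.196 0.118] zmax 0.166 r 0.124 az 74.8
```

Call:
drive_tool([
  [[-0.01,-0.006,-0.015],0,0.0854],
  [[-0.04,-0.025,-0.03],0,0.0854],
  [[-0.08,-0.049,-0.03],0,0.0854],
  [[-0.12,-0.074,-0.03],0,0.0854],
  [[-0.16,-0.098,-0.03],0,0.0854],
  [[-0.2,-0.123,-0.03],0,0.0854],
  [[-0.24,-0.148,-0.03],0,0.0854],
  [[-0.28,-0.172,-0.03],0,0.0854],
  [[-0.32,-0.197,-0.03],0,0.0854],
  [[-0.36,-0.221,-0.03],0,0.0854],
  [[-0.4,-0.246,-0.03],0,0.0854],
  [[-0.43,-0.264,-0.03],0,0.0854],
  [[-0.447,-0.275,-0.03],0,0.0854],
  [[-0.447,-0.275,-0.03],0,0.0854],
  [[-0.447,-0.275,-0.03],0,0.0854],
])

```text
time_s: 1.6
position: [0.5187, 0.078, 0.261]
tool_rot: [[-0.92, 0.392, -0.001], [0.392, 0.92, 0.0], [0.001, -0.0, -1.0]]
ft_force: [-0.7, 0.8, -0.5]
grip_width: 0.0852
gripper_force: 0.0
```

Run:
```python
from h import *
s=env.observe();print(s["time_s"],s["position"],s["tool_rot"].round(4),s["q"])
d=grab("wrist");np.savez("wrist.npz",**d);cv2.imwrite("pics/w1.png",d["img"][...,::-1])
W=world(d);im=d["img"].astype(int)
r=np.hypot(W[...,0]-.519,W[...,1]-.0775)
m=(r<.04)&(W[...,2]>.215)&(W[...,2]<.235)&(d["depth"]>0);print(m.sum(),W[m].mean(0),(W[m].max(0)+W[m].min(0))/2)
```

```text
1.6 [0.51865106 0.07798038 0.26098604] [[-9.198e-01  3.924e-01 -1.000e-03]
 [ 3.924e-01  9.198e-01  3.000e-04]
 [ 1.100e-03 -1.000e-04 -1.000e+00]] [-4.40291884e+00  1.80932535e+01  7.50625420e+01  1.49282957e-02
  8.69038481e+01 -7.12986863e+01]
2574 [0.51700007 0.07698913 0.22098604] [0.51828663 0.07640043 0.2190358 ]
```

View pics/w1.png

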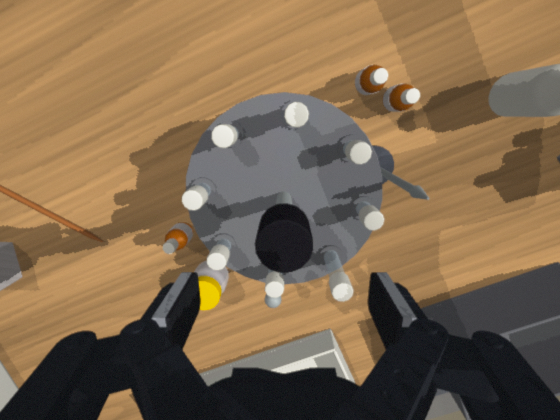

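Wrist view: knob at (285,238) between the open fingers, high tube at (342,290), pointer tip at (425,195). The axis agrees with the TCP to about 1 mm, so I'll descend and grip.

Call:
drive_tool([
  [[0,0,0.02],0,0.0854],
  [[0,0,0.045],0,0.0854],
  [[0,0,0.065],0,0.0854],
  [[0,0,0.072],0,0.0854],
  [[0,0,0.072],0,0.0854],
  [[0,0,0.072],0,0.03],
  [[0,0,0.072],0,0.03],
  [[0,0,0.072],0,0.03],
  [[0,0,0.072],0,0.03],
  [[0,0,0.072],0,0.03],
  [[0,0,0.072],0,0.03],
  [[0,0,0.072],0,0.03],
  [[0,0,0.072],0,0.03],
  [[0,0,0.072],0,0.03],
], newtons=60)

```text
time_s: 3.05
position: [0.5192, 0.0777, 0.1903]
tool_rot: [[-0.92, 0.392, 0.001], [0.392, 0.92, -0.0], [-0.001, 0.0, -1.0]]
ft_force: [-2.5, -0.1, 5.4]
grip_width: 0.0384
gripper_force: 60.0
```

```bash
cat > m.py <<'E'
from h import *
import sys
s=env.observe();print(s["time_s"],s["position"],s["grip_width"],s["q"][5])
ax=np.array([.519,.0775])
for n in sys.argv[2:]:
    d=grab(n);cv2.imwrite(f"pics/{sys.argv[1]}_{n}.png",d["img"][...,::-1]);W=world(d);im=d["img"].astype(int)
    r=np.hypot(W[...,0]-ax[0],W[...,1]-ax[1])
    w=((im.min(2)>120)&(im.max(2)-im.min(2)<45)&(W[...,2]>.10)&(W[...,2]<.185)&(r<.105)&(r>.065)).astype(np.uint8)
    k,l,st,c=cv2.connectedComponentsWithStats(w)
    az=lambda q:np.degrees(np.arctan2(q[1]-ax[1],q[0]-ax[0])).round(1)
    for i in range(1,k):
        if st[i,4]<25: continue
        h=np.percentile(W[l==i][:,2],80);q=W[(l==i)&(W[...,2]>h-.006)].mean(0)
        print(n,c[i].round(0),st[i,4],"h",h.round(3),q.round(3),"az",az(q))
    m=(r>.106)&(r<.14)&(W[...,2]>.13)&(W[...,2]<.175)&(d["depth"]>0);k,l,st,c=cv2.connectedComponentsWithStats(m.astype(np.uint8))
    for i in range(1,k):
        Q=W[l==i];q=Q[Q[:,2]>Q[:,2].max()-.012].mean(0)
        if st[i,4]>=6: print("rod",c[i].round(0),st[i,4],q.round(3),Q[:,2].max().round(3),"az",az(q))
E
python3 m.py a scene wrist
```

```text
3.05 [0.51920366 0.077705   0.19030399] 0.038415288032998325 -71.33988202831293
scene [310. 150.] 106 h 0.143 [0.478 0.006 0.142] az -119.9
scene [376. 163.] 113 h 0.155 [0.447 0.122 0.154] az 148.6
scene [287. 170.] 113 h 0.143 [ 0.542 -0.002  0.142] az -73.9
scene [382. 196.] 111 h 0.143 [0.498 0.162 0.142] az 104.0
scene [289. 198.] 113 h 0.143 [0.594 0.037 0.142] az -28.4
scene [321. 210.] 137 h 0.175 [0.602 0.102 0.174] az 16.4
scene [359. 219.] 117 h 0.143 [0.562 0.153 0.142] az 60.3
rod [387. 224.] 78 [0.551 0.195 0.159] 0.166 az 74.9
wrist [300. 112.] 1033 h 0.154 [0.445 0.119 0.153] az 151.0
wrist [204. 140.] 1085 h 0.142 [0.437 0.055 0.141] az -164.7
wrist [383. 160.] 997 h 0.142 [0.496 0.158 0.141] az 106.1
wrist [171. 217.] 1285 h 0.141 [0.476 0.004 0.141] az -120.6
wrist [399. 247.] 790 h 0.141 [0.559 0.15  0.141] az 60.7
wrist [201. 288.] 864 h 0.141 [ 0.537 -0.005  0.14 ] az -77.5
rod [463. 217.] 484 [0.547 0.192 0.159] 0.166 az 76.1
```

Call:
drive_tool([
  [[0,0,0],-1,0.03],
  [[0,0,0],-3,0.03],
  [[0,0,0],-6,0.03],
  [[0,0,0],-9,0.03],
  [[0,0,0],-12,0.03],
  [[0,0,0],-15,0.03],
  [[0,0,0],-18,0.03],
  [[0,0,0],-21,0.03],
  [[0,0,0],-24,0.03],
  [[0,0,0],-27,0.03],
  [[0,0,0],-30,0.03],
  [[0,0,0],-33,0.03],
  [[0,0,0],-36,0.03],
  [[0,0,0],-39,0.03],
  [[0,0,0],-42,0.03],
  [[0,0,0],-45,0.03],
  [[0,0,0],-47,0.03],
  [[0,0,0],-49,0.03],
  [[0,0,0],-50,0.03],
  [[0,0,0],-50,0.03],
])

```text
time_s: 5.15
position: [0.5192, 0.077, 0.1903]
tool_rot: [[-0.892, -0.453, 0.001], [-0.453, 0.892, -0.001], [-0.0, -0.002, -1.0]]
ft_force: [-2.2, -4.5, 6.6]
grip_width: 0.0386
gripper_force: 60.2
```

```bash
python3 m.py b scene wrist; python3 -c "
from h import *;R=env.observe()['tool_rot'];print(np.degrees(np.arctan2(R[1,0],R[0,0])))"
```

```text
5.15 [0.51924428 0.07697134 0.19029009] 0.03856297052867362 -121.36810550059309
scene [372. 164.] 103 h 0.143 [0.443 0.115 0.142] az 153.5
scene [286. 173.] 117 h 0.143 [0.549 0.    0.142] az -68.6
scene [383. 193.] 113 h 0.143 [0.491 0.159 0.142] az 109.0
scene [291. 202.] 126 h 0.142 [0.597 0.044 0.142] az -23.4
scene [367. 206.] 128 h 0.175 [0.556 0.157 0.174] az 64.9
scene [324. 222.] 124 h 0.143 [0.6   0.109 0.142] az 21.3
rod [387. 224.] 79 [0.55  0.196 0.16 ] 0.166 az 75.1
wrist [300. 113.] 1030 h 0.154 [0.439 0.047 0.153] az -159.0
wrist [208. 139.] 1214 h 0.142 [ 0.482 -0.     0.141] az -115.2
wrist [384. 161.] 929 h 0.142 [0.442 0.111 0.141] az 156.7
wrist [171. 219.] 1167 h 0.141 [ 0.546 -0.003  0.141] az -71.2
wrist [400. 245.] 794 h 0.141 [0.489 0.155 0.141] az 111.3
wrist [376. 241.] 47 h 0.102 [0.5   0.153 0.102] az 104.1
wrist [199. 291.] 724 h 0.141 [0.593 0.038 0.14 ] az -27.9
-153.0964920463
```

Call:
drive_tool([
  [[0,0,0],-1,0.03],
  [[0,0,0],-3,0.03],
  [[0,0,0],-5,0.03],
  [[0,0,0],-7,0.03],
  [[0,0,0],-9,0.03],
  [[0,0,0],-10.3,0.03],
  [[0,0,0],-10.3,0.03],
  [[0,0,0],-10.3,0.03],
  [[0,0,0],-10.3,0.06],
  [[0,0,0],-10.3,0.0854],
  [[0,0,0],-10.3,0.0854],
  [[0,0,0],-10.3,0.0854],
  [[0,0,0],-10.3,0.0854],
  [[0,0,-0.02],-10.3,0.0854],
  [[0,0,-0.05],-10.3,0.0854],
  [[0,0,-0.08],-10.3,0.0854],
  [[0,0,-0.09],-10.3,0.0854],
  [[0,0,-0.09],-10.3,0.0854],
  [[0,0,-0.09],-10.3,0.0854],
])

```text
time_s: 7.15
position: [0.5186, 0.0778, 0.278]
tool_rot: [[-0.796, -0.605, -0.002], [-0.605, 0.796, 0.0], [0.002, 0.001, -1.0]]
ft_force: [-0.5, 0.6, -1.0]
grip_width: 0.085
gripper_force: 0.0
```

```bash
python3 m.py c scene wrist
```

```text
7.15 [0.51860881 0.07778193 0.27801571] 0.08500962241184903 -131.63766476121123
scene [366. 159.] 93 h 0.143 [0.438 0.101 0.142] az 163.8
scene [284. 179.] 112 h 0.143 [0.563 0.006 0.142] az -58.3
scene [383. 185.] 96 h 0.143 [0.477 0.153 0.142] az 119.2
scene [374. 201.] 120 h 0.175 [0.541 0.162 0.174] az 75.1
scene [297. 208.] 123 h 0.143 [0.602 0.058 0.142] az -13.0
scene [333. 223.] 124 h 0.143 [0.593 0.122 0.142] az 31.2
rod [387. 224.] 79 [0.551 0.196 0.16 ] 0.167 az 75.0
wrist [294. 114.] 442 h 0.154 [0.445 0.033 0.153] az -148.8
wrist [225. 134.] 360 h 0.142 [ 0.497 -0.006  0.141] az -105.0
wrist [354. 149.] 359 h 0.142 [0.436 0.097 0.141] az 166.7
wrist [198. 193.] 423 h 0.141 [0.56  0.003 0.141] az -60.9
wrist [367. 214.] 270 h 0.142 [0.476 0.149 0.141] az 121.2
wrist [220. 250.] 368 h 0.141 [0.599 0.054 0.141] az -16.0
wrist [274. 277.] 313 h 0.141 [0.591 0.118 0.141] az 29.7
wrist [337. 281.] 275 h 0.174 [0.54  0.158 0.173] az 75.4
rod [352. 290.] 163 [0.548 0.192 0.159] 0.166 az 75.7
```

View pics/c_scene.png

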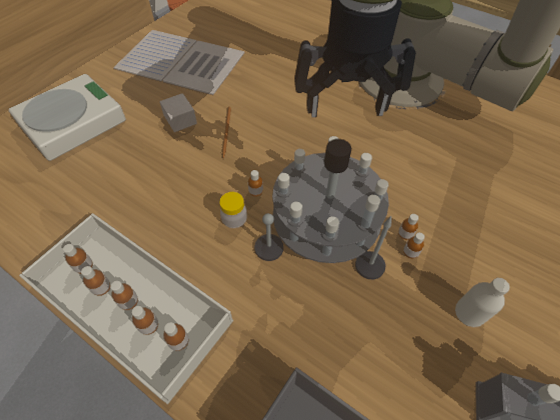

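View pics/c_wrist.png

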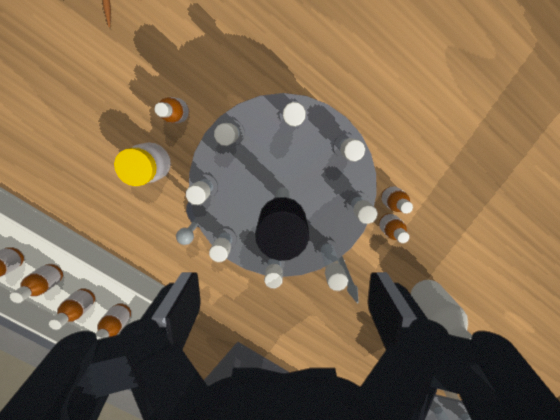

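Scene view: the high tube at (374,201) stands in line with the pointer at (387,224), and the fingers are clear above the knob. The wrist view shows the same, tube at (337,281) and tip at (355,297). Both azimuths agree within about 0.3°, so I'm handing in.

```bash
python3 -c "
from h import *;s=env.observe();print(s['time_s'],abs(s['qvel']).max());print(env.close_job())"
```

```text
7.25 0.38214116814560745
the job is handed in; nothing more can be done
None
```

The rack is turned about 60° counter-clockwise, at no more than about 30°/s. The highest tube faces the pointer to within about 0.3° by the cameras, the knob is released with the gripper clear above it, and the job is handed in at 7.25 s.

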